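# Slide the sprung trolley under the drag spring

## Robot

A 7-joint arm with a two-finger parallel gripper is mounted at the origin on the work surface. World frame = base frame: x ahead of the robot, y to its left, z up, the work surface at z = 0. Lengths are in m, angles in rad, forces in N, time in s.
With the tool pointing down it reaches from about 0.425 to 0.925 m from the base axis. Payload 6.8 kg.
Tool frame: the origin (TCP) lies at the very end of the fingers, on their centre line; the grasp point (between the pads) lies 19 mm behind it (r.pinch_z is the distance from the TCP to the grasp point, in m); z points along the fingers, x is the direction in which the jaws open and shut, and the axes are right-handed (so a half turn about z gives the same grasp; the last joint's range is limited). The gripper opens to 85 mm and grips with 20 to 120 N. Pads are 22 mm wide; open, the fingers measure 114 mm over their backs; the gripper's body (76 mm by 85 mm) begins 54 mm behind the grasp point. The pads swing forward as they close: fully open they stand 13 mm farther back than shut.
Start: joints at [1.237, 0.477, 0.022, 1.555, -0.011, 1.109, -0.083], TCP at [0.151, -0.658, 0.231] pointing down, gripper open.
Joint ranges: [-2.96, 2.96], [-0.34, 2.1], [-1.41, 1.46], [0.24, 2.44], [-1.37, 4.51], [0.17, 1.92], [-2.96, 2.96]. Speed limits (rad/s): [2.39, 2.39, 3.14, 3.14, 3.14, 3.14, 3.14].

## Interface

Orientations are given as a unit quaternion [w, x, y, z].
In Python, from workcell import r, capture, camera_params, job gives the robot as it stands.
- The arm moves only by the shell command python3 -m handwheel 'ROWS' [FORCE]. ROWS is text: rows parted by semicolons, each of 7 numbers parted by spaces: the turn, a rotation vector about the world's x, y, z as a fraction of full scale, then the shift along the world's x, y, z as a fraction of full scale, then the opening, from 0 (shut) to 1 (fully open). In form: rx ry rz dx dy dz claw; .... A call has 1 to 10 rows; each row is the pose to reach, as a shift and turn from the pose commanded when the call began, turning the shorter way round; what a row does not reach only later rows make up. Full scale, the value 1, is 0.08 m for a shift and 180 degrees for a turn. A row lasts 1/8 s, in which the tool goes at most 62.5 mm and 10.7 degrees, less where a joint would pass 70% of its speed; a pose out of reach is approached as far as the arm can. A call with a number of a shift or a turn outside -1 to 1 is refused whole. A call with a gripper value outside its range is refused whole. The fingers move at their own pace and stop on an object; FORCE is the grip in N (left out, the last holds). Time passes only in rows, so rows that repeat a pose let the fingers close. It gives the time, the measured TCP pose, the force and the opening at its end, in the units of the state.
- r.get_obs(): the state, without advancing time (a new reading comes with each control period).
- capture(name): name is "scene" or "side" or "wrist"; returns the picture (480x640x3 uint8, red, green, blue); there is no depth.
- camera_params(name): a dict with "fx", "fy", "cx", "cy" (pixels), "camera_from_world" (4x4, takes a point from world to camera coordinates); the wrist camera has in their place "T_tool_cam" (4x4, takes a point from camera to tool coordinates, whose origin is the TCP and whose axes are the tool frame's). Camera axes: x right, y up, looking along -z (the intrinsics and any distortion apply to the point x, -y, -z); pixel columns grow to the right and rows downward; lengths in m; the calibration is good to about 2 mm. A picture is of the moment at which its call begins: read the wrist's pose just before it. camera_params takes no time and is no camera call.
- job.hand_in(): hands the job in, once; it reports no verdict.
The state is a dict: "time": time; "joint_positions": joint angles; "qd": joint speeds; "effort": joint torques, N m; "tool_pos": TCP position; "eef_rot": TCP orientation; "force": force on the tool from outside, world axes, zero at the start; "ft_torque": the same for the moment, N m; "finger_gap": finger opening in m.
Only numpy, scipy, OpenCV 4.12 (cv2) and the standard library are available. Lean on these libraries where they do the work, as an engineer would, in place of code of your own. Each camera call takes 0.05 s, during which the arm holds its last target.

## Task

On the sample board, press the orange head of the trolley down hard with the fingertips and, keeping it pressed, slide the trolley along its channel so that the head passes under the black arch's cross bar and the brass drag spring, until the trolley is fully home against the red end stop; then let go and leave it held there. Do not lift the trolley out of its channel or tip it, and leave the other samples and things where they are.

Things in the scene. Friction and masses are not known exactly. Their poses are not given: they have to be found in the camera images.
- track: fixed plywood sample board 380 (x) x 170 (y) x 18 mm, with an open aluminium channel along x. Origin: centre of its underside, on the table; +x is the way to slide, towards arch and red end stop; z up. Channel: 50 mm wide inside, floor 21 mm above the table, walls 6 mm thick, 16 mm high above the floor, x = -155 to +150 mm. Black arch over it at x = 100 to 160 mm, top 63 mm above the table
- trolley: loose grey slider (0.3 kg) with an orange sprung head, in the channel. Base 110 (x) x 46 x 14 mm; origin: centre of its underside, on the channel floor; x along the channel towards the arch. Head: plate 104 (x) x 40 mm centred above the base, its top 40 mm above the channel floor when free, 28 mm pressed right down. Home against the stop, the origin is at track x = 95 mm. Slides easily (friction 0.25)
- head (a joint): how far the orange head is pressed into the trolley, m: 0 free, 0.012 right down. Spring: 5 N to start it, rising evenly to 13 N right down; springs back when let go. Free, it is too tall for the arch's cross bar: at least 0.006 is needed to get under, 0.009 to 0.010 is comfortable. Under the bar it stays down by itself at about 0.006
- pad (a point): centre of the upper face of the black rubber thumb pad (42 x 34 mm) on the orange head, 29 mm behind the trolley's origin along its x; goes down with the head. In front of the pad, across the head's full width, stands a ridge 10 mm high and 6 mm thick (trolley x = -6 to 0 mm) to push against: its face is 23 mm ahead of this point. With the trolley home the ridge is still 10 mm short of the cross bar
- leaf (a joint): brass drag spring, a strip 40 mm long, 30 mm wide, hinged just behind the cross bar and sloping down away from it: lift angle, rad. 0 = hanging free, its tip 24 mm above the channel floor at track x = 148 mm; a head under it lifts it to 0.1 to 0.3. Presses down with 2 to 5 N and drags on the head
- lintel (a point): middle of the lower front edge of the arch's black cross bar (track x = 105 to 111 mm), 34 mm above the channel floor; the arch's cheeks stand outside the channel, 31 to 37 mm either side of its middle
- stop (a point): foot of the red end stop's face, on the channel floor in the middle of the channel (track x = 150 mm); the front end of the trolley's base, 55 mm ahead of its origin, meets it
- knob: small brass door knob, 32 mm across, 29 mm tall, standing loose on the board beside the channel; a bystander. Origin: centre of its underside
- roller: black door roller wheel, 36 mm across, 14 mm thick, lying loose on the board beside the channel; a bystander. Origin: centre of its underside
- pull_black: black bar pull handle, 172 mm long, 12 mm thick, with two 36 mm legs, lying flat on the table; a bystander. Origin: under the middle of the bar
- pull_brass: brass bar pull handle, same shape as the black one, lying on the table; a bystander. Origin: under the middle of the bar
- carton: cardboard box 110 x 70 x 45 mm on the table; a bystander. Origin: centre of its underside
- bottle: clear plastic bottle with blue cap, 62 mm across, 170 mm tall, standing on the table; a bystander. Origin: centre of its underside
- mug: white mug, 80 mm across, 90 mm tall, standing on the table; a bystander. Origin: centre of its underside
Not all that is in view belongs to the job. Leave any turquoise look-alike of the trolley alone.

How it is judged:
By the outcome, as a careful person would: the job done as asked, in the order asked, and still so for the second after the job is handed in, with the robot touching nothing.
It also fails if it takes over 45 s, if anything falls off the work surface, if the arm or the gripper's body presses on something with over 40 N, if the wrist force passes 120 N, or if a joint passes its speed limit or range.

## Working session

There is one attempt and no reset: what is moved stays moved. The work goes in short steps, Python scripts to look and compute and a shell command to move; the robot and the scene stay as the last step left them, time stands still between calls to the robot, and variables do not carry over. Pictures are saved under pics/ and viewed, and the job is handed in when it is done.

```bash
mkdir -p pics; ls
python3 - <<'E'
from workcell import r,capture,camera_params
import cv2
o=r.get_obs();print(o['time'],o['tool_pos'],o['eef_rot'],o['finger_gap'],o['force'])
for n in('scene','side','wrist'):
    cv2.imwrite(f'pics/{n}0.png',capture(n)[:,:,::-1]);print(n,camera_params(n))
E
```

```text
pics
0.0 [ 0.15100509 -0.65728889  0.23032907] [-5.10787822e-04  7.82290461e-01 -6.22913169e-01 -7.46957363e-04] 0.08545281648006185 [0.69576051 0.76129941 0.68872367]
scene {'fx': 454.89649546676884, 'fy': 454.89649546676884, 'cx': 324.1426549750923, 'cy': 238.36934652096974, 'camera_from_world': array([[-0.26698312,  0.96369932,  0.00190492,  0.20885812],
       [-0.58139831, -0.1626463 ,  0.79719645,  0.22837199],
       [ 0.76856751,  0.21173048,  0.60371697, -1.59695493],
       [ 0.        ,  0.        ,  0.        ,  1.        ]])}
side {'fx': 433.16560590403105, 'fy': 433.16560590403105, 'cx': 321.43350553487005, 'cy': 247.26527214695005, 'camera_from_world': array([[-0.80928918, -0.58705934,  0.02030631,  0.37113755],
       [ 0.38265907, -0.50065547,  0.77647675, -0.30487487],
       [-0.44567146,  0.63616463,  0.62981864, -0.77262854],
       [ 0.        ,  0.        ,  0.        ,  1.        ]])}
wrist {'fx': 342.07983420131706, 'fy': 342.07983420131706, 'cx': 319.70252615787695, 'cy': 240.4357515810677, 'T_tool_cam': array([[ 9.99999183e-01, -1.21209831e-03,  4.06459135e-04,
        -8.07294382e-05],
       [-1.05449972e-03, -9.61789140e-01, -2.73789223e-01,
        -7.03141297e-02],
       [ 7.22787437e-04,  2.73788571e-01, -9.61789632e-01,
        -1.42853257e-01],
       [ 0.00000000e+00,  0.00000000e+00,  0.00000000e+00,
         1.00000000e+00]])}
```

View pics/scene0.png

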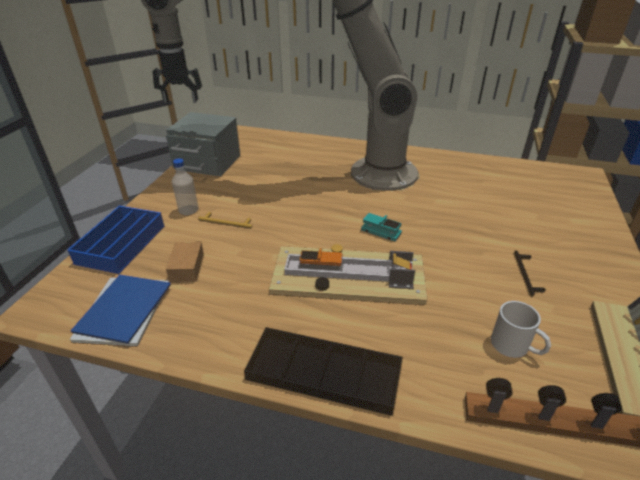

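View pics/side0.png

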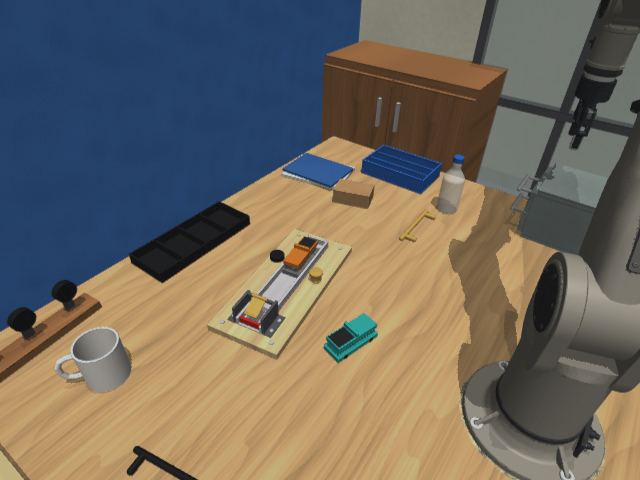

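View pics/wrist0.png

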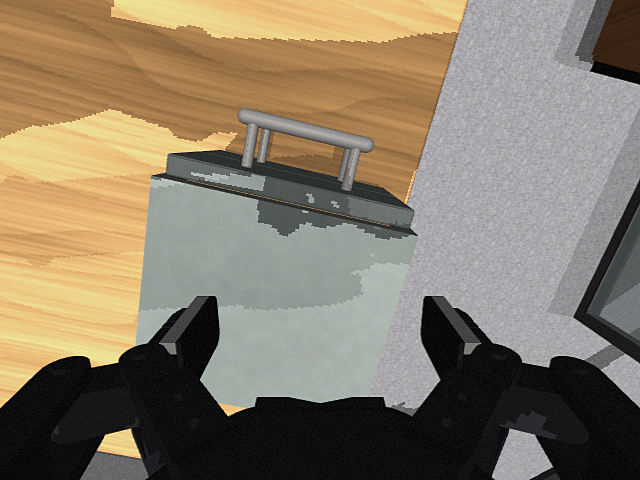

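The board is around scene (272–425, 248–300), with the arch at the right end (+y) and the orange trolley at (320,258). A turquoise decoy sits at (382,225). I'll enlarge the board in both pictures.

Run:
```python
import cv2
a=cv2.imread('pics/scene0.png')[235:310,260:440];cv2.imwrite('pics/sc1.png',cv2.resize(a,None,fx=4.4,fy=4.4,interpolation=cv2.INTER_CUBIC))
a=cv2.imread('pics/side0.png')[220:365,200:360];cv2.imwrite('pics/sd1.png',cv2.resize(a,None,fx=4,fy=4,interpolation=cv2.INTER_CUBIC))
```

```text
(no output)
```

View pics/sc1.png

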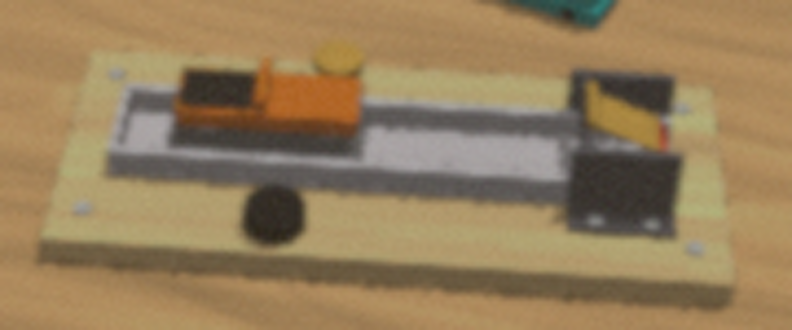

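View pics/sd1.png

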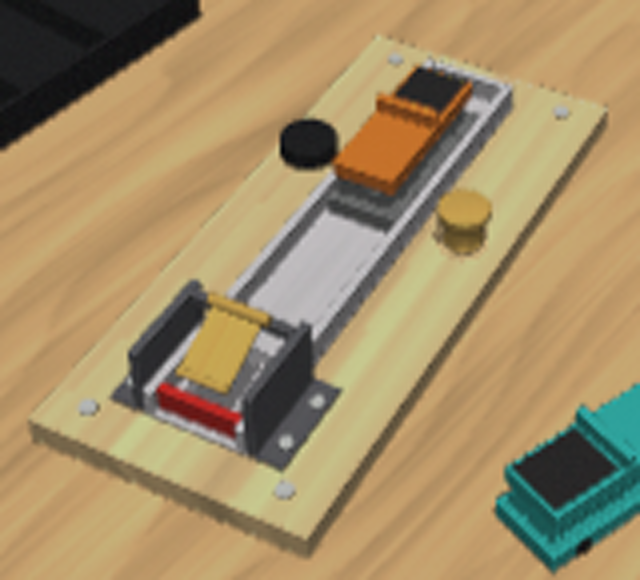

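Corners read off the crops: side (294.5,229.3), (351.8,247.5), (277,355), (208,326); scene (281,247.5), (422,255.5), (426.6,299.8), (269.5,290.2). Next I fit the board pose and the trolley's position along the channel.

```bash
cat > h.py <<'E'
import numpy as np
from scipy.optimize import least_squares
from workcell import camera_params
def proj(n,P,T=None):
    c=camera_params(n)
    M=c['camera_from_world'] if T is None else T
    P=np.atleast_2d(P);q=P@M[:3,:3].T+M[:3,3]
    return np.c_[c['fx']*q[:,0]/-q[:,2]+c['cx'],c['fy']*-q[:,1]/-q[:,2]+c['cy']]
def ray(n,uv,z):
    c=camera_params(n);M=c['camera_from_world'];R=M[:3,:3];o=-R.T@M[:3,3]
    d=R.T@np.array([(uv[0]-c['cx'])/c['fx'],-(uv[1]-c['cy'])/c['fy'],-1]);return o+d*(z-o[2])/d[2]
def tw(p,P):
    c,s=np.cos(p[2]),np.sin(p[2]);P=np.atleast_2d(P)
    return np.c_[p[0]+c*P[:,0]-s*P[:,1],p[1]+s*P[:,0]+c*P[:,1],P[:,2]]
def wt(p,w):
    c,s=np.cos(p[2]),np.sin(p[2]);d=np.array(w)[:2]-p[:2];return np.array([c*d[0]+s*d[1],-s*d[0]+c*d[1],w[2]])
E
python3 - <<'E'
from h import *
# track corners: rear-left(+y), rear-right(-y), front-right, front-left
B=np.array([[-.19,.085,.018],[-.19,-.085,.018],[.19,-.085,.018],[.19,.085,.018]])
# track +x ~ world +y, track +y ~ world -x (towards robot)
sc=np.array([[281,247.5],[269.5,290.2],[426.6,299.8],[421.8,255.5]])
sd=np.array([[351.8,247.5],[294.5,229.3],[208,326],[277,355]])
f=lambda p:np.r_[(proj('scene',tw(p,B))-sc).ravel(),(proj('side',tw(p,B))-sd).ravel()]
s=least_squares(f,[.5,0,1.57]);p=s.x;print(p,s.fun.reshape(-1,2).round(1).tolist())
for n,u in(('scene',sc),('side',sd)):
    g=lambda p:(proj(n,tw(p,B))-u).ravel();t=least_squares(g,p);print(n,t.x,abs(t.fun).max())
np.save('p.npy',p)
# head front top edge, free height z=.061 ; crop coords
S=lambda x,y:(260+x/4.4,235+y/4.4);D=lambda x,y:(200+x/4,220+y/4)
for nm,n,uv,z in [('front top scene L','scene',S(360,77),.061),('front R','scene',S(360,108),.061),('rear L?','scene',S(182,68),.061),('rear R','scene',S(176,106),.061),
 ('sd front -?','side',D(335,165),.061),('sd front+','side',D(395,190),.061),
 ('sd ridge top','side',D(378,97),.071),('ridge sc L','scene',S(266,60),.071)]:
    print(nm,wt(p,ray(n,uv,z))*1e3)
E
```

```text
[0.55674195 0.0032587  1.75095264] [[-0.3, -1.9], [-0.4, -1.5], [1.1, -0.9], [0.1, -1.7], [-0.1, -1.3], [-1.0, -1.1], [-1.9, -1.0], [0.1, 0.1]]
scene [0.5617051  0.00404647 1.75124448] 1.2040359265110965
side [0.5541482  0.00368732 1.74876742] 1.2637252379103074
front top scene L [-20.56114721  17.37785689  61.        ]
front R [-18.92210191 -10.3055392   61.        ]
rear L? [-123.16673833   16.14836987   61.        ]
rear R [-122.08950708  -18.10162016   61.        ]
sd front -? [-16.87286471 -15.47321795  61.        ]
sd front+ [-13.42660493  25.40175354  61.        ]
sd ridge top [-72.33267601 -17.16013259  71.        ]
ridge sc L [-74.45316104  15.45475703  71.        ]
```

Both views agree: board at about (0.557, 0.003), yaw 1.751, and trolley origin at track x ≈ -70 mm. The jaw axis already nearly follows the channel (a -2.6° turn is needed). I'll go over there with the fingers shut and high enough to clear the bottle.

```bash
python3 -m handwheel '0 0 -0.0146 0.5 0.6 0.3 0; 0 0 -0.0146 0.75 1 0.3 0; 0 0 -0.0146 0.75 1 0.3 0' 40
python3 -m handwheel '0 0 0 0.5 0.6 0 0; 0 0 0 0.75 1 0 0;0 0 0 0.75 1 0 0'
python3 -m handwheel '0 0 0 0.5 0.6 0 0; 0 0 0 0.75 1 0 0;0 0 0 0.75 1 0 0'
```

```text
time: 0.52
tool_pos: [0.2144, -0.5751, 0.2556]
eef_rot: [-0.001, 0.77, -0.638, 0.0]
force: [-0.5, -0.1, 0.2]
finger_gap: 0.0321
time: 0.9
tool_pos: [0.2729, -0.496, 0.2551]
eef_rot: [-0.001, 0.769, -0.639, -0.0]
force: [-0.6, -0.4, -0.3]
finger_gap: 0.0004
time: 1.27
tool_pos: [0.3323, -0.4168, 0.2552]
eef_rot: [-0.0, 0.769, -0.639, -0.0]
force: [-0.6, -1.2, 0.3]
finger_gap: -0.0
```

```bash
python3 -m handwheel '0 0 0 0.5 0.6 0 0; 0 0 0 0.75 1 0 0;0 0 0 0.75 1 0 0'
python3 -m handwheel '0 0 0 0.5 0.6 0 0; 0 0 0 0.75 1 0 0;0 0 0 0.75 1 0 0'
python3 -m handwheel '0 0 0 0.5 0.6 0 0; 0 0 0 0.75 1 0 0;0 0 0 0.75 1 0 0'
python3 -m handwheel '0 0 0 0.5 0.6 -0.4 0; 0 0 0 0.75 1 -0.8 0;0 0 0 0.75 1 -1 0;0 0 0 0.75 1 -1 0'
python3 - <<'E'
from workcell import r,capture
import cv2,numpy as np
o=r.get_obs();print(o['time'],o['tool_pos'],o['eef_rot'])
np.savez('w1.npz',t=o['tool_pos'],q=o['eef_rot'])
for n in('scene','side','wrist'):
    cv2.imwrite(f'pics/{n}2.png',capture(n)[:,:,::-1])
E
```

```text
time: 1.65
tool_pos: [0.3921, -0.3374, 0.2552]
eef_rot: [-0.0, 0.769, -0.64, 0.0]
force: [0.1, -1.0, -0.4]
finger_gap: 0.0
time: 2.02
tool_pos: [0.452, -0.2578, 0.2552]
eef_rot: [-0.0, 0.768, -0.64, 0.0]
force: [-1.0, 0.5, 0.4]
finger_gap: -0.0004
time: 2.4
tool_pos: [0.512, -0.1781, 0.2551]
eef_rot: [-0.0, 0.768, -0.64, -0.0]
force: [-0.3, -1.3, 0.0]
finger_gap: 0.0003
time: 2.9
tool_pos: [0.5694, -0.1016, 0.1737]
eef_rot: [0.002, 0.767, -0.642, -0.001]
force: [0.0, 0.2, 1.0]
finger_gap: 0.0001
2.9 [ 0.56941155 -0.10157149  0.17370427] [ 0.00182284  0.76656828 -0.64215944 -0.00100591]
```

View pics/wrist2.png

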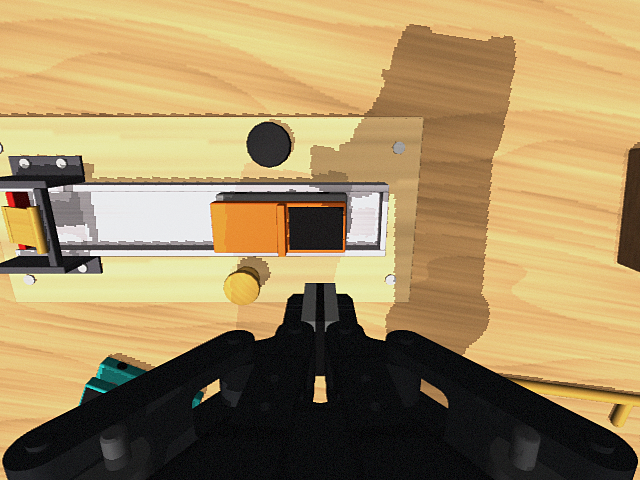

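View pics/side2.png

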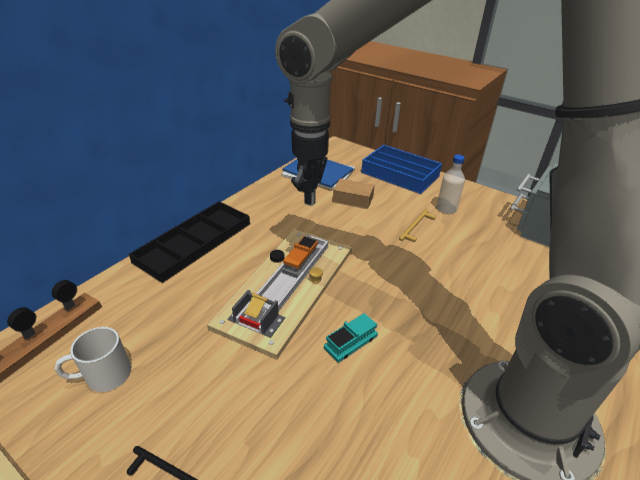

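The wrist view from above is clear: pad corners (289,207)–(344,251), ridge at cols 277–287, head cols 211–347, channel rear end at (388,184) to (385,257), fingertips at (303–337, 283). I'll fit the pose from this image.

Run:
```python
import cv2
a=cv2.imread('pics/wrist2.png')[105:310,200:430];cv2.imwrite('pics/w2a.png',cv2.resize(a,None,fx=3.4,fy=2.9,interpolation=cv2.INTER_CUBIC))
a=cv2.imread('pics/wrist2.png')[140:310,0:130];cv2.imwrite('pics/w2b.png',cv2.resize(a,None,fx=3.4,fy=3.4,interpolation=cv2.INTER_CUBIC))
```

```text
(no output)
```

View pics/w2a.png

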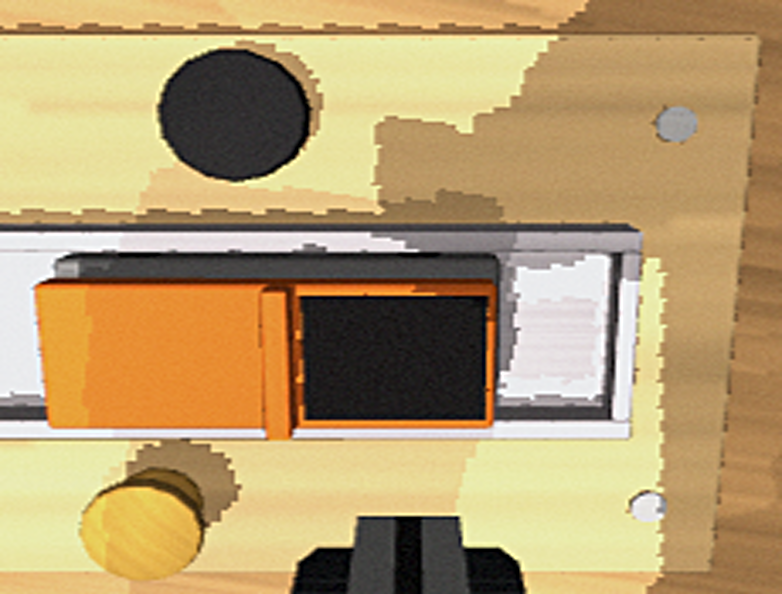

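View pics/w2b.png

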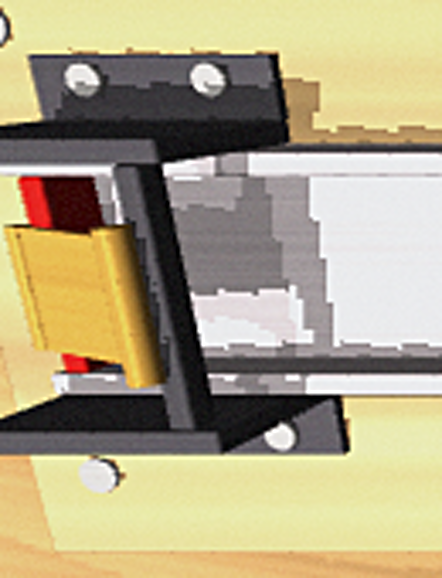

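Run:
```python
from h import *
from scipy.spatial.transform import Rotation as Ro
d=np.load('w1.npz');q=d['q'];T=np.eye(4);T[:3,:3]=Ro.from_quat(np.r_[q[1:],q[0]]).as_matrix();T[:3,3]=d['t']
C=np.linalg.inv(T@camera_params('wrist')['T_tool_cam'])
U=lambda x,y:[200+x/3.4,105+y/2.9]
uv=np.array([U(762,36),U(712,572),U(497,284),U(495,428),U(36,285),U(50,428),U(300,296),U(490,295),U(488,422),U(305,420),[0+55/3.4,140+550/3.4]])
def P(k):
    x,hz,pz=k[3],.061,k[4]
    tr=np.array([[-.19,-.085,.018],[-.19,.085,.018],[x-.052,-.02,hz],[x-.052,.02,hz],[x+.052,-.02,hz],[x+.052,.02,hz],
      [x-.008,-.017,pz],[x-.05,-.017,pz],[x-.05,.017,pz],[x-.008,.017,pz],[.19,.085,.018]]);return tw(k,tr)
f=lambda k:(proj('wrist',P(k),C)-uv).ravel()
s=least_squares(f,[.557,.003,1.751,-.07,.062]);k=s.x;print(k.round(4));print(s.fun.reshape(-1,2).round(1).tolist())
pc=tw(k,[k[3]-.029,0,k[4]])[0];print('pad',pc,'tool',d['t'],'delta/.08',(pc-d['t'])/.08)
tx=T[:3,0];print('tool x yaw',np.degrees(np.arctan2(tx[1],tx[0])),'want',np.degrees(k[2])-180, 'tilt',T[:3,2])
print('dir',np.cos(k[2]),np.sin(k[2]))
np.save('k.npy',k)
```

```text
[ 5.5780e-01  1.3000e-03  1.7468e+00 -7.1900e-02  6.2200e-02]
[[1.5, -2.0], [0.7, 1.5], [1.0, -0.1], [0.4, 0.7], [-1.5, -0.6], [-1.1, 0.6], [0.5, -0.1], [0.5, 0.3], [0.1, -0.4], [0.1, 0.2], [-2.4, 1.5]]
pad [ 0.57545621 -0.0979962   0.06217374] tool [ 0.56941155 -0.10157149  0.17370427] delta/.08 [ 0.07555826  0.04469111 -1.39413155]
tool x yaw -79.90617938106028 want -79.9129127618848 tilt [-0.0038833  -0.00150276 -0.99999133]
dir -0.17514484395144975 0.9845426774077507
```

Pad centre is at (0.5755, -0.098, 0.062) and the yaw is already right. I'll let the arm settle, then lower to just above the pad, aimed 10 mm ahead of its centre.

```bash
python3 -m handwheel '0 0 0 0 0 0 0;0 0 0 0 0 0 0'
```

```text
time: 3.3
tool_pos: [0.5713, -0.0985, 0.1761]
eef_rot: [-0.0, 0.768, -0.641, 0.001]
force: [-0.4, 0.3, 0.3]
finger_gap: -0.0001
```

```bash
python3 -m handwheel '0 0 0 0.03 0.13 -0.5 0;0 0 0 0.03 0.13 -1 0;0 0 0 0.03 0.13 -1 0'
python3 -m handwheel '0 0 0 0 0 -0.2 0;0 0 0 0 0 -0.2 0;0 0 0 0 0 -0.2 0'
python3 - <<'E'
from workcell import r,capture
import cv2,numpy as np
o=r.get_obs();print(o['time'],o['tool_pos'],o['eef_rot'],o['force'])
for n in('side','wrist'):
    a=capture(n)[:,:,::-1];cv2.imwrite(f'pics/{n}3.png',a)
    if n=='side': cv2.imwrite('pics/sd3.png',cv2.resize(a[190:365,200:360],None,fx=3.4,fy=3.4,interpolation=cv2.INTER_CUBIC))
E
```

```text
time: 3.68
tool_pos: [0.5712, -0.0874, 0.093]
eef_rot: [0.002, 0.768, -0.641, -0.002]
force: [0.0, -0.4, 0.7]
finger_gap: -0.0001
time: 4.05
tool_pos: [0.5742, -0.0876, 0.0802]
eef_rot: [-0.0, 0.768, -0.641, 0.001]
force: [-0.7, -0.0, -0.5]
finger_gap: -0.0001
4.05 [ 0.57416734 -0.08763987  0.08022911] [-3.68390824e-04  7.67699591e-01 -6.40809483e-01  6.39189055e-04] [-0.73601271 -0.04689872 -0.47759911]
```

View pics/wrist3.png

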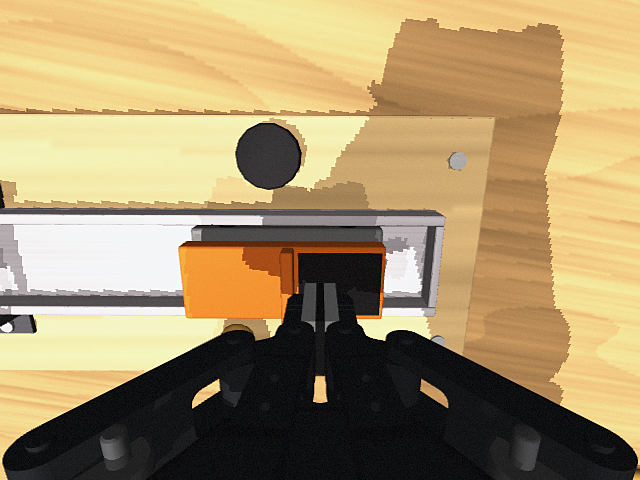

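View pics/sd3.png

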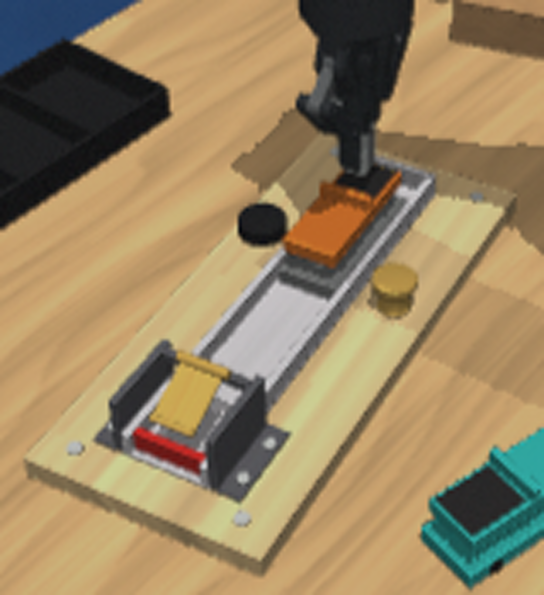

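The tips are over the pad, centred across it and just behind the ridge. Now I'll press in stages.

```bash
python3 -m handwheel '0 0 0 0 0 -0.12 0;0 0 0 0 0 -0.24 0;0 0 0 0 0 -0.24 0;0 0 0 0 0 -0.24 0'
python3 -m handwheel '0 0 0 0 0 -0.06 0;0 0 0 0 0 -0.1 0;0 0 0 0 0 -0.1 0;0 0 0 0 0 -0.1 0'
```

```text
time: 4.65
tool_pos: [0.5734, -0.0875, 0.0602]
eef_rot: [0.0, 0.768, -0.641, -0.0]
force: [-1.1, 0.0, 6.1]
finger_gap: 0.0005
time: 5.15
tool_pos: [0.5737, -0.0876, 0.0529]
eef_rot: [0.0, 0.768, -0.641, 0.0]
force: [-3.3, 0.2, 10.2]
finger_gap: 0.0002
```

The spring force (6 N, then 10 N) matches about 8–9 mm of press. I'll go slightly deeper, then start the slide along (-0.175, 0.985).

```bash
python3 -m handwheel '0 0 0 0 0 -0.025 0;0 0 0 0 0 -0.025 0;0 0 0 0 0 -0.025 0'
python3 -m handwheel '0 0 0 -0.015 0.08 0 0;0 0 0 -0.035 0.2 0 0;0 0 0 -0.061 0.345 0 0;0 0 0 -0.087 0.49 0 0;0 0 0 -0.087 0.49 0 0;0 0 0 -0.087 0.49 0 0'
python3 - <<'E'
from workcell import r,capture
import cv2,numpy as np
o=r.get_obs();print(o['time'],o['tool_pos'],o['eef_rot'],o['force'])
for n in('side','wrist'):
    a=capture(n)[:,:,::-1];cv2.imwrite(f'pics/{n}4.png',a)
    if n=='side': cv2.imwrite('pics/sd4.png',cv2.resize(a[190:365,200:360],None,fx=3.4,fy=3.4,interpolation=cv2.INTER_CUBIC))
E
```

```text
time: 5.52
tool_pos: [0.5738, -0.0875, 0.0511]
eef_rot: [0.0, 0.768, -0.641, 0.0]
force: [-2.3, 0.6, 11.4]
finger_gap: 0.0001
time: 6.28
tool_pos: [0.5684, -0.0474, 0.0517]
eef_rot: [-0.001, 0.768, -0.64, 0.001]
force: [0.1, 1.9, 11.1]
finger_gap: 0.0005
6.275 [ 0.56838549 -0.04737495  0.05166842] [-0.00137343  0.76798017 -0.64047106  0.00118084] [ 0.08379543  1.90657016 11.06151142]
```

View pics/wrist4.png

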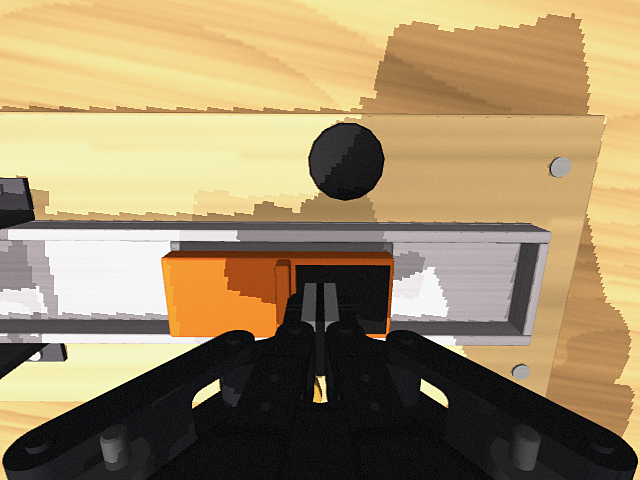

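View pics/sd4.png

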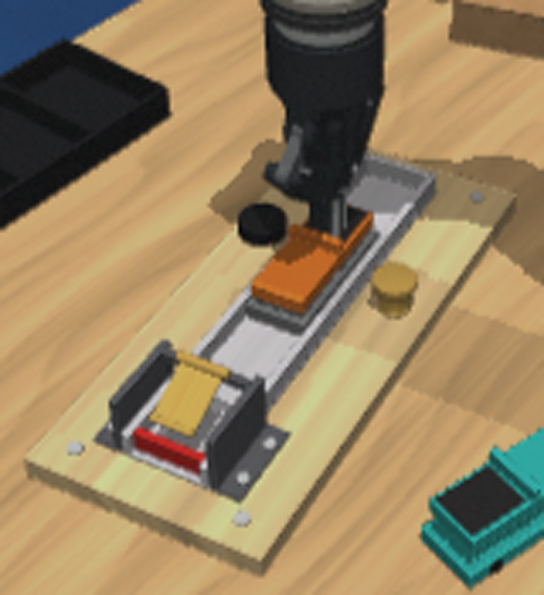

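The trolley travels with the fingertips: about 11 N down, head pressed, gap to the ridge still small. I'll keep sliding.

```bash
python3 -m handwheel '0 0 0 -0.022 0.125 0 0;0 0 0 -0.045 0.25 0 0;0 0 0 -0.067 0.375 0 0;0 0 0 -0.089 0.5 0 0;0 0 0 -0.111 0.625 0 0;0 0 0 -0.133 0.75 0 0;0 0 0 -0.149 0.84 0 0;0 0 0 -0.149 0.84 0 0;0 0 0 -0.149 0.84 0 0'
python3 - <<'E'
from workcell import r,capture
import cv2,numpy as np
from h import wt
o=r.get_obs();print(o['time'],o['tool_pos'],o['eef_rot'],o['force']);print(wt(np.load('k.npy'),o['tool_pos']))
for n in('side','wrist'):
    a=capture(n)[:,:,::-1];cv2.imwrite(f'pics/{n}5.png',a)
    if n=='side': cv2.imwrite('pics/sd5.png',cv2.resize(a[190:365,200:360],None,fx=3.4,fy=3.4,interpolation=cv2.INTER_CUBIC))
E
```

```text
time: 7.5
tool_pos: [0.5565, 0.0193, 0.0516]
eef_rot: [-0.001, 0.768, -0.641, 0.001]
force: [0.1, 0.1, 11.4]
finger_gap: -0.0001
7.5 [0.55647649 0.01930329 0.05161932] [-0.00125696  0.76779729 -0.64069039  0.00125444] [ 0.07350738  0.09080537 11.38909531]
[ 0.01793875 -0.00185806  0.05161932]
```

View pics/wrist5.png

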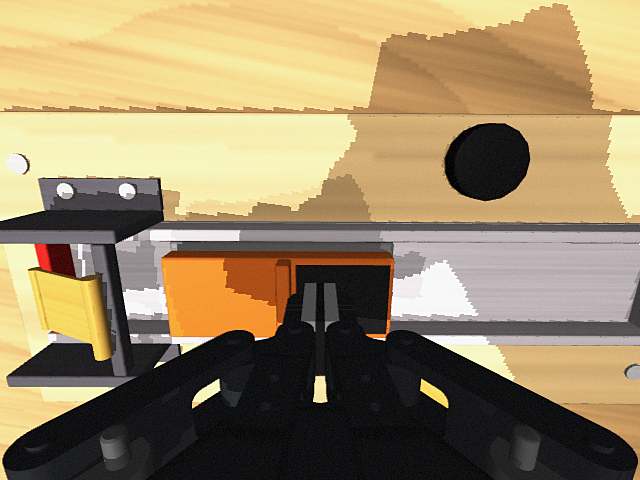

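View pics/sd5.png

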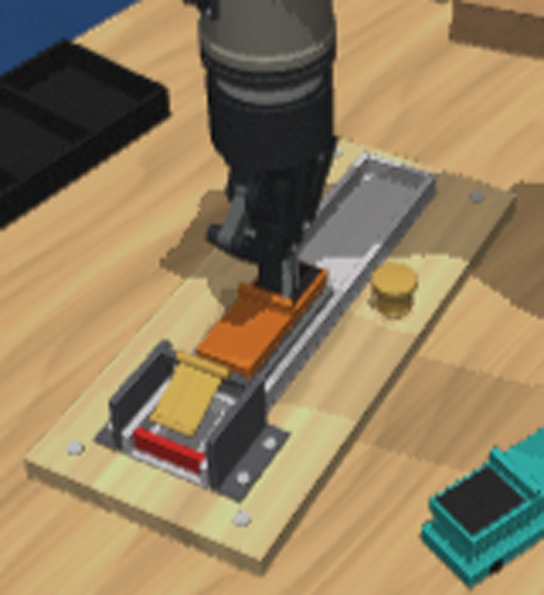

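The head front is now about 15 mm short of the cross bar, still pressed about 10 mm. I'll go on under the bar slowly.

```bash
python3 -m handwheel '0 0 0 -0.012 0.06 -0.005 0;0 0 0 -0.025 0.13 -0.005 0;0 0 0 -0.038 0.2 -0.005 0;0 0 0 -0.05 0.27 -0.005 0;0 0 0 -0.062 0.34 -0.005 0;0 0 0 -0.076 0.41 -0.005 0;0 0 0 -0.09 0.49 -0.005 0;0 0 0 -0.09 0.49 -0.005 0'
python3 - <<'E'
from workcell import r,capture
import cv2,numpy as np
from h import wt
o=r.get_obs();print(o['time'],o['tool_pos'],o['eef_rot'],o['force']);print(wt(np.load('k.npy'),o['tool_pos']))
for n in('side','wrist'):
    a=capture(n)[:,:,::-1];cv2.imwrite(f'pics/{n}6.png',a)
    if n=='side': cv2.imwrite('pics/sd6.png',cv2.resize(a[190:365,200:360],None,fx=3.4,fy=3.4,interpolation=cv2.INTER_CUBIC))
E
```

```text
time: 8.6
tool_pos: [0.5493, 0.0582, 0.0512]
eef_rot: [-0.001, 0.768, -0.641, 0.001]
force: [-0.4, -1.4, 10.9]
finger_gap: -0.0002
8.6 [0.54930326 0.05823176 0.05122737] [-0.00111002  0.76775006 -0.64074698  0.00138788] [-0.42501551 -1.36737414 10.94404973]
[ 0.05752184 -0.00161383  0.05122737]
```

View pics/wrist6.png

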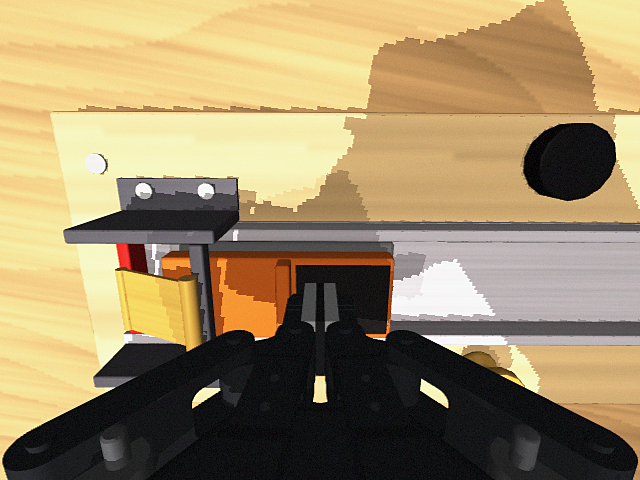

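View pics/sd6.png

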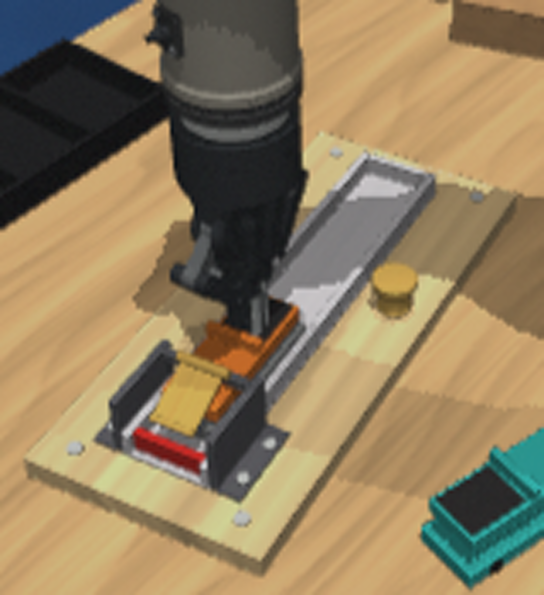

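The head is under the bar. About 19 mm remain, through the drag spring to the stop, so I'll watch the force along y.

```bash
python3 -m handwheel '0 0 0 -0.01 0.05 -0.005 0;0 0 0 -0.02 0.1 -0.005 0;0 0 0 -0.029 0.15 -0.005 0;0 0 0 -0.038 0.2 -0.005 0;0 0 0 -0.038 0.2 -0.005 0'
python3 -m handwheel '0 0 0 -0.005 0.03 0 0;0 0 0 -0.01 0.05 0 0;0 0 0 -0.01 0.05 0 0'
python3 - <<'E'
from workcell import r,capture
import cv2,numpy as np
from h import wt
o=r.get_obs();print(o['time'],o['tool_pos'],o['eef_rot'],o['force']);print(wt(np.load('k.npy'),o['tool_pos']))
for n in('side','wrist'):
    a=capture(n)[:,:,::-1];cv2.imwrite(f'pics/{n}7.png',a)
    if n=='side': cv2.imwrite('pics/sd7.png',cv2.resize(a[190:365,200:360],None,fx=3.4,fy=3.4,interpolation=cv2.INTER_CUBIC))
E
```

```text
time: 9.32
tool_pos: [0.5463, 0.0728, 0.0506]
eef_rot: [-0.0, 0.767, -0.641, 0.002]
force: [0.7, -4.3, 9.6]
finger_gap: -0.0
time: 9.7
tool_pos: [0.5455, 0.076, 0.0506]
eef_rot: [-0.0, 0.767, -0.641, 0.002]
force: [1.0, -5.0, 10.7]
finger_gap: -0.0002
9.7 [0.54551229 0.07603613 0.05056426] [-1.62689682e-04  7.67151998e-01 -6.41462666e-01  1.85310073e-03] [ 1.01550247 -5.04760231 10.735041  ]
[ 0.07571497 -0.0009998   0.05056426]
```

View pics/wrist7.png

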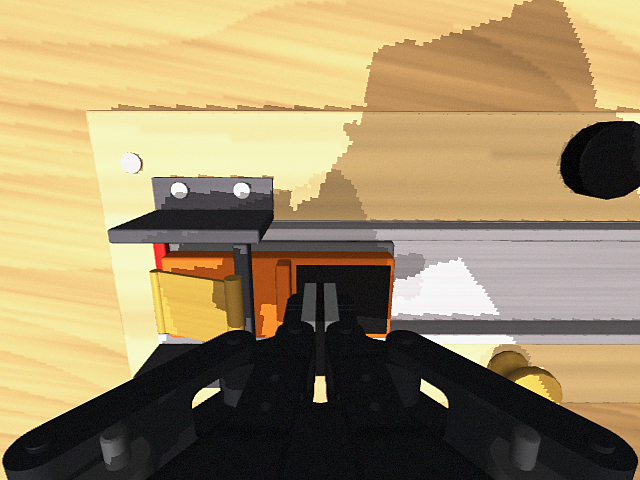

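View pics/sd7.png

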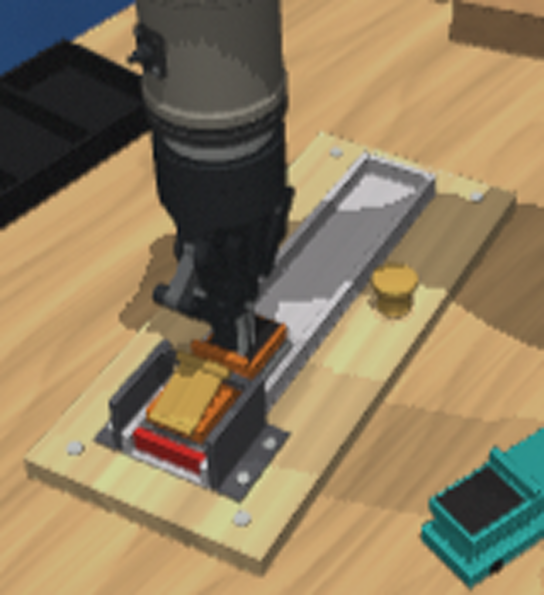

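The leaf is lifted and the trolley is almost home. I'll push on until it is firmly stalled.

```bash
python3 -m handwheel '0 0 0 -0.006 0.03 0 0;0 0 0 -0.011 0.06 0 0;0 0 0 -0.011 0.06 0 0;0 0 0 -0.011 0.06 0 0'
python3 -m handwheel '0 0 0 -0.006 0.03 0 0;0 0 0 -0.011 0.06 0 0;0 0 0 -0.011 0.06 0 0;0 0 0 -0.011 0.06 0 0'
```

```text
time: 10.3
tool_pos: [0.5453, 0.0769, 0.0507]
eef_rot: [0.001, 0.766, -0.643, 0.003]
force: [3.0, -14.0, 10.8]
finger_gap: 0.0002
time: 10.8
tool_pos: [0.5452, 0.0773, 0.0507]
eef_rot: [0.003, 0.765, -0.644, 0.005]
force: [5.4, -23.7, 14.0]
finger_gap: 0.0
```

It is stalled at 24 N, with TCP travel of about 167 mm against 167 expected. I'll confirm in pictures that it is the stop and not something else.

Run:
```python
from workcell import r,capture
import cv2,numpy as np
from h import wt
o=r.get_obs();print(o['time'],o['tool_pos'],o['force'],o['ft_torque']);print(wt(np.load('k.npy'),o['tool_pos']))
a=capture('side')[:,:,::-1];cv2.imwrite('pics/sd8.png',cv2.resize(a[270:335,220:290],None,fx=9,fy=9,interpolation=cv2.INTER_CUBIC))
a=capture('wrist')[:,:,::-1];cv2.imwrite('pics/wr8.png',cv2.resize(a[190:390,100:400],None,fx=2.6,fy=2.6,interpolation=cv2.INTER_CUBIC))
```

```text
10.8 [0.54521346 0.07728572 0.05074084] [  5.38244448 -23.65403605  14.00088074] [-5.14923505 -1.03305516  0.04026656]
[ 0.07699759 -0.00092445  0.05074084]
```

View pics/wr8.png

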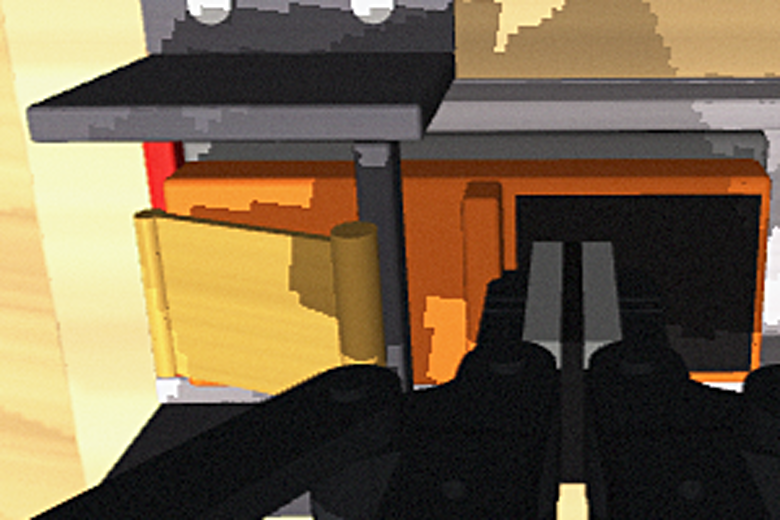

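View pics/sd8.png

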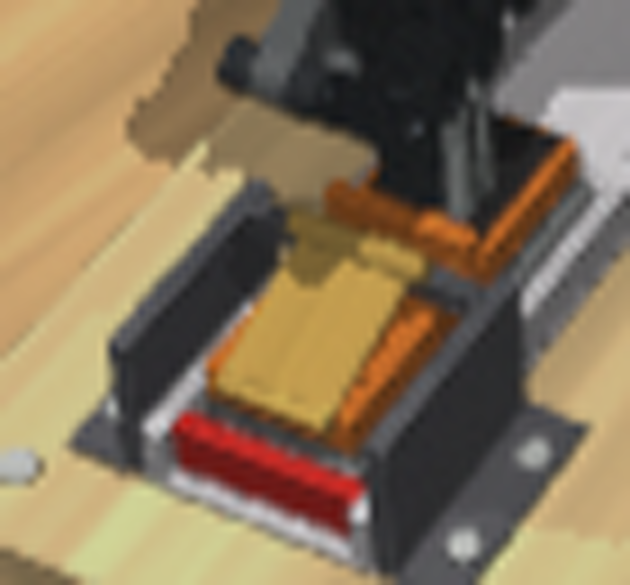

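It is home: the base meets the red stop in the wrist crop at about (183,150), the fingertip is against the ridge, and the ridge is about 10 mm short of the bar. I'll unload the horizontal push first, keeping it pressed, then lift straight.

```bash
python3 -m handwheel '0 0 0 0.009 -0.05 0 0;0 0 0 0.018 -0.1 0 0;0 0 0 0.018 -0.1 0 0;0 0 0 0.018 -0.1 0 0'
```

```text
time: 11.4
tool_pos: [0.5454, 0.0768, 0.0507]
eef_rot: [0.0, 0.767, -0.642, 0.002]
force: [0.8, -8.1, 11.3]
finger_gap: -0.0002
```

```bash
python3 -m handwheel '0 0 0 0.004 -0.025 0 0;0 0 0 0.004 -0.025 0 0;0 0 0 0.004 -0.025 0.02 0;0 0 0 0.004 -0.025 0.04 0;0 0 0 0.004 -0.025 0.06 0;0 0 0 0.004 -0.025 0.06 0'
```

```text
time: 12.15
tool_pos: [0.5452, 0.0767, 0.0548]
eef_rot: [-0.001, 0.767, -0.641, 0.001]
force: [3.7, -4.4, 4.3]
finger_gap: 0.0002
```

```bash
python3 -m handwheel '0 0 0 0.003 -0.015 0.02 0;0 0 0 0.003 -0.015 0.05 0;0 0 0 0.005 -0.03 0.1 0;0 0 0 0.005 -0.03 0.2 0;0 0 0 0.005 -0.03 0.5 0;0 0 0 0.005 -0.03 1 0;0 0 0 0.005 -0.03 1 0;0 0 0 0.005 -0.03 1 0'
python3 - <<'E'
from workcell import r,capture
import cv2,numpy as np
o=r.get_obs();print(o['time'],o['tool_pos'],o['eef_rot'],o['force']);np.savez('w9.npz',t=o['tool_pos'],q=o['eef_rot'])
a=capture('wrist')[:,:,::-1];cv2.imwrite('pics/wr9.png',a)
a=capture('side')[:,:,::-1];cv2.imwrite('pics/side9.png',a);cv2.imwrite('pics/sd9.png',cv2.resize(a[220:365,200:360],None,fx=4,fy=4,interpolation=cv2.INTER_CUBIC))
a=capture('scene')[:,:,::-1];cv2.imwrite('pics/scene9.png',a)
E
```

```text
time: 13.15
tool_pos: [0.5436, 0.0753, 0.1341]
eef_rot: [0.0, 0.768, -0.641, -0.0]
force: [0.1, -0.8, -1.9]
finger_gap: -0.0003
13.15 [0.54364431 0.07530909 0.13407742] [ 9.11001457e-05  7.67806139e-01 -6.40682233e-01 -3.31198634e-05] [ 0.07243309 -0.8043155  -1.85744003]
```

View pics/wr9.png

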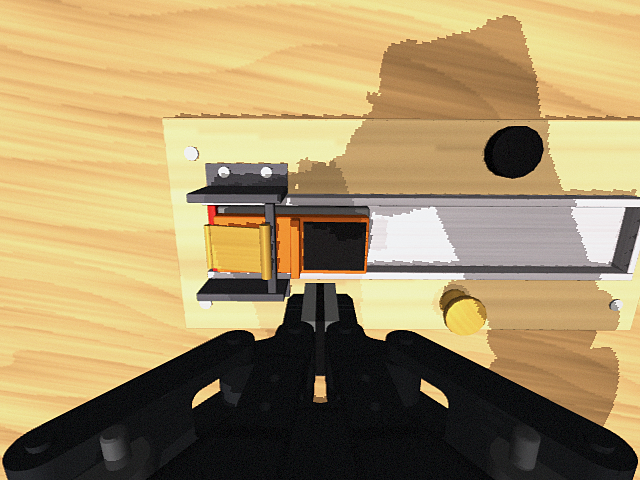

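View pics/sd9.png

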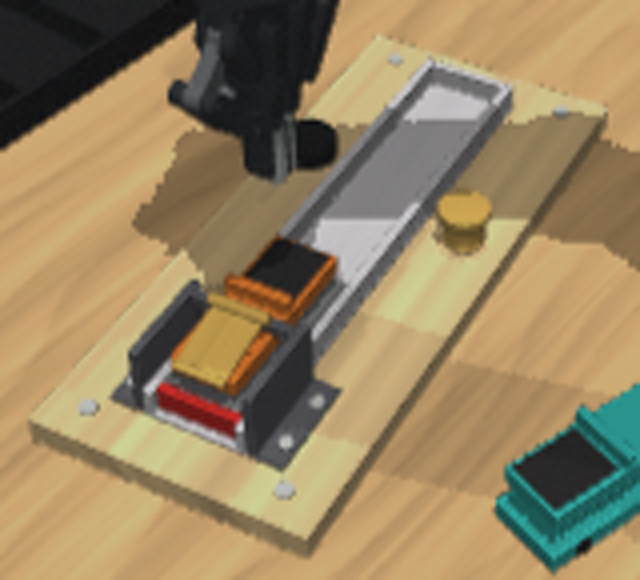

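View pics/scene9.png

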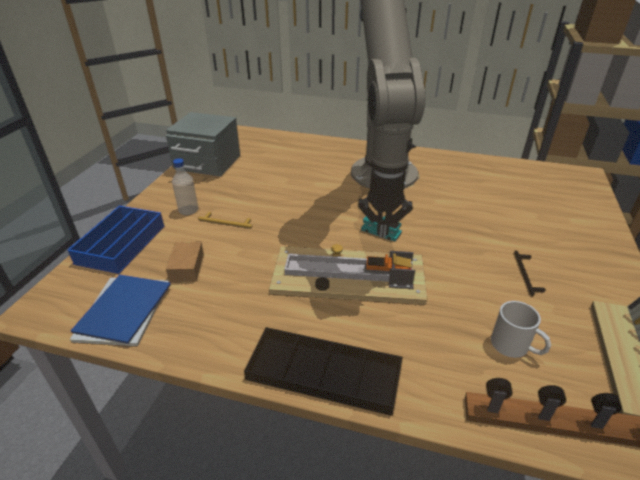

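Free and standing clear. The trolley sits under the arch, and knob and roller have not moved. I'll measure the gap to the stop.

Run:
```python
from h import *
import cv2
from scipy.spatial.transform import Rotation as Ro
d=np.load('w9.npz');q=d['q'];T=np.eye(4);T[:3,:3]=Ro.from_quat(np.r_[q[1:],q[0]]).as_matrix();T[:3,3]=d['t']
C=np.linalg.inv(T@camera_params('wrist')['T_tool_cam']);k=np.load('k.npy')
a=cv2.imread('pics/wr9.png')
b=cv2.resize(a[150:320,150:390],None,fx=3.3,fy=3.3,interpolation=cv2.INTER_CUBIC);cv2.imwrite('pics/w9.png',b)
x=.095
for nm,P in [('head rear',[x-.052,0,.055]),('ridge face top',[x-.006,0,.065]),('bar front low',[.105,-.02,.055]),('stop foot',[.15,-.02,.021]),('base front top',[x+.055,-.02,.035]),('board corner',[.19,-.085,.018]),('arch foot cheek corner',[.1,-.037,.063])]:
    u=proj('wrist',tw(k,P),C)[0];print(nm,u.round(1),'crop',((u-[150,150])*3.3).round())
```

```text
head rear [367.6 249.4] crop [718. 328.]
ridge face top [299.  253.6] crop [492. 342.]
bar front low [275.4 220.1] crop [414. 231.]
stop foot [221.7 210.1] crop [237. 198.]
base front top [216.4 213.8] crop [219. 210.]
board corner [160.3 119.4] crop [  34. -101.]
arch foot cheek corner [281.  196.4] crop [432. 153.]
```

View pics/w9.png

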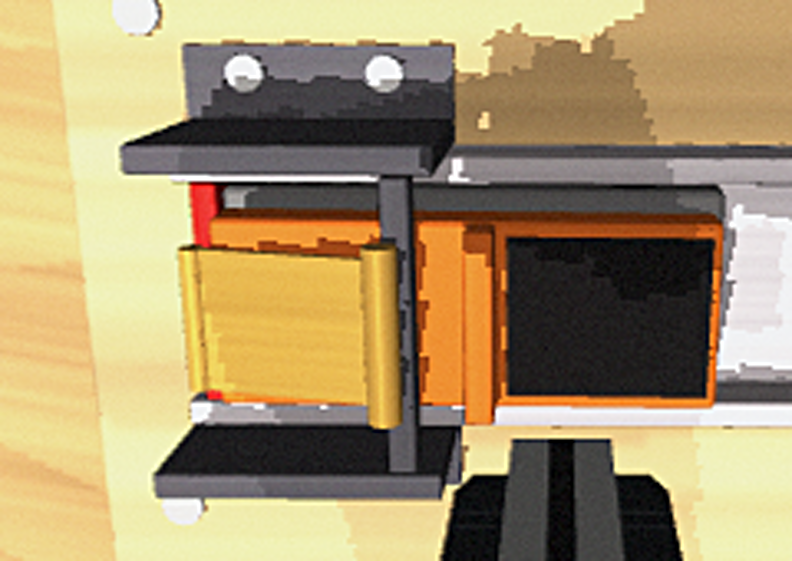

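Projected against observed at home: head rear 718 vs about 718–722, ridge face 492 vs 494, base front 219 vs the red edge at about 220. That puts it home within about 1 mm, so I'll hand in.

```bash
python3 -c "
from workcell import job
print(job.hand_in())"
```

```text
the job is handed in; nothing more can be done
None
```

The trolley is home against the red end stop, with its head held down under the arch's cross bar and the drag spring, and I have handed the job in.

- **What I did:** I pressed the pad with the shut fingertips to about 10 mm (11 N). Keeping it pressed, I slid the trolley about 167 mm under the bar and spring until it stalled on the stop at 24 N. Then I eased the forward push, lifted straight off and handed in at about 13 s.
- **Last checks:** The final wrist picture puts the trolley within about 1 mm of home, with the base touching the red stop. The tool is about 80 mm above it and touching nothing. The side and scene pictures show the trolley level in its channel, with the knob, roller, turquoise look-alike and table items apparently undisturbed.
- **Small disagreements:**
  - The wrist-camera fit left residuals of up to 2.4 px at the board corners.
  - The first two-camera estimate of the board position differed from it by about 2 mm.
  - How far the head is pressed now was not measured; I judged it only by eye and by the force falling off as I lifted.

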